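# Put the last hair clip back in its rack

## Task

Open the lid of the bamboo jewellery box all the way until it rests against its stop and leave it there, then take out the hair claw clip and stand it in the one empty slot of the acrylic rack. The rack leaves no room for fingers beside a clip, so stand the clip on the bare shelf on the way, let go, and take it again by its two ends; then lower it into the slot rather than dropping it. Leave the other clips and the other things on the shelf where they are.

Things in the scene. Friction and masses are not known exactly. Their poses are not given: they have to be found in the camera images.
- box: bamboo jewellery box, fixed, 240 mm wide (y), 132 deep (x), lower part 45 high, walls 8, floor 6. Origin: centre of underside; x from knob side to hinge side, z up. Two front bays side by side (x -58 to +10 mm), each 68 mm along x, 110 along y, divider 4 mm thick, to 40 mm above the shelf: one holds the clip, one a tin. Ring row behind. Windowed lid 25 deep, hinged on the back rim
- hinge (a point): on the box: middle of the lid's hinge axis, on the top of the back rim, 45 mm above the shelf; fixed to the box with the same axes, the hinge runs along y
- lid (a joint): lid angle in rad: 0 shut, grows as it opens up and back; stop at 1.75 (about 10 degrees past upright, its back rail resting on a strip behind the box). Starts 0 to 0.3. The hinge is stiff (0.22 N m): the lid stays at any angle where it is left and does not fall to the stop by itself; 2 to 3 N at the knob move it
- lid_knob (a point): centre of the round head of the knob on the middle of the lid's front rail: head 22 mm across, 18 long, axis along the lid's x, 24 mm out from the rail on a 12 mm stem. Turns with the lid: shut, it is 156 mm in front of the hinge axis and 12.5 above it; at the stop it points up, about 40 mm behind the hinge axis and 151 above it
- clip_center (a point): the clip to be moved, half-way up (24 mm above its teeth tips): brown plastic hair claw clip 60 mm long (x), 28 thick (y), 48 tall (z up), 20 to 45 g. Ends and sides flat and upright up to 34 mm; thumb wings above (26 long, 22 thick). Stands in a front bay, length along the box's x, 4 mm free at each end. Stands by itself on a level surface; either end may face forward
- rack: clear acrylic rack, fixed, 54 mm deep (x), 204 wide (y), origin at the centre of its underside: 5 mm base, six 4 mm dividers up to 35 mm above the shelf, making five slots 36 mm wide at 40 mm pitch along y, open at front and back. Clips stand in them with their length along x, sticking out 3 mm front and back, about 12 mm apart
- free_slot (a point): middle of the floor of the rack's one empty slot (5 mm above the shelf), axes as the rack's; a clip standing in it has its half-way point 24 mm above this
- clip_a_center (a point): one of four clips like the first that stand in the other slots; half-way up, axes likewise
- clip_b_center (a point): another standing clip, likewise
- clip_c_center (a point): another standing clip, likewise
- clip_d_center (a point): another standing clip, likewise
- clip: the clip to be moved, origin on its underside at the teeth, otherwise as point clip_center
- tin: aluminium tin in the other front bay, 50 mm across, 20 mm tall, origin on its underside
- dish: mint ceramic dish, 100 mm across, 26 mm high, behind the space between box and rack; origin on its underside
- ring_box: glass ring box with metal edges, 60 x 60 x 46 mm, at the back; origin on its underside
- lint_brush: stainless lint brush, about 240 mm long, lying at the back; origin near the root of its handle
- bare_shelf (a point): a point on the white melamine shelf (z = 0) where it is bare: clear for 60 mm forward and back and 40 mm to either side; axes as the robot's base
Not all that is in view belongs to the job. What is meant by the rack is not blue, green or purple, and is the larger of those in its own colour.

How it is judged:
By the outcome, as a careful person would: the job done as asked, in the order asked, and still so for the second after the job is handed in, with the robot touching nothing.
It also fails if it takes over 72 s, if anything falls off the work surface, if the arm or the gripper's body presses on something with over 40 N, if the wrist force passes 120 N, or if a joint passes its speed limit or range.

## Robot

A 6-joint arm with a two-finger parallel gripper is mounted at the origin on the work surface. World frame = base frame: x ahead of the robot, y to its left, z up, the work surface at z = 0. Lengths are in mm, angles in degrees, forces in N, time in s.
With the tool pointing down it reaches from about 350 to 850 mm from the base axis. Payload 8.1 kg.
Tool frame: the origin (TCP) lies midway between the tips of the shut fingers; the grasp point (between the pads) lies 19 mm behind it (r.pinch_z is the distance from the TCP to the grasp point, in mm); z points along the fingers, y is the line along which they close (so a half turn about z gives the same grasp; the last joint's range is limited). The gripper opens to 85 mm and grips with 20 to 120 N. Pads are 22 mm wide; open, the fingers measure 114 mm over their backs; the gripper's body (76 mm by 85 mm) begins 54 mm behind the grasp point. The pads swing forward as they close: fully open they stand 13 mm farther back than shut.
Start: joints at [-69.007, 7.471, 85.268, -0, 87.261, -4.893], TCP at [261.971, -539.793, 231.292] pointing down, gripper open.
Joint ranges: [-169.43, 169.43], [-51.17, 129.36], [1.28, 143.12], [-76.62, 256.62], [0, 156.53], [-152.29, 152.29]. Speed limits (degrees/s): [136.94, 136.94, 159.86, 180, 180, 180].

## Interface

Orientations are given as [roll, pitch, yaw] about the fixed x, y, z axes, in that order (R = Rz(yaw) Ry(pitch) Rx(roll)).
In Python, from bench import sensors, optics, job, r gives the robot as it stands.
- The arm moves only by the tool play_rows, never from a script. Its argument "motion" is a list that holds one entry, the list of rows, each a list of 6 numbers: the shift along the tool's x, y, z in cm, then the turn, a rotation vector about the tool's x, y, z in degrees. In form: [[[x, y, z, ax, ay, az], ...]]. A call has 1 to 5 rows; each row is the pose to reach, as a shift and turn from the pose commanded when the call began, along the tool's axes at that moment; what a row does not reach only later rows make up. A row lasts 1/10 s, in which the tool goes at most 50 mm and 8.59 degrees, less where a joint would pass 70% of its speed; a pose out of reach is approached as far as the arm can. A call with a gripper value outside its range is refused whole. "jaw" is the opening, from 0 (shut) to 1 (fully open), set as the call begins (left out, the last holds). The fingers move at their own pace and stop on an object; "squeeze" is the grip in N (left out, the last holds). Time passes only in rows, so rows that repeat a pose let the fingers close. It gives the time, the measured TCP pose, the force, the opening and the grip force at its end, in the units of the state.
- sensors.sense(): the state, without advancing time (a new reading comes with each control period).
- optics.snapshot(name): name is "scene" or "top" or "wrist"; returns a dict with "pixels" (480x640x3 uint8, red, green, blue), "mtx" (3x3 intrinsics, pixels), "k1" (the pictures are not rectified: a ray, as slopes to the right and down, at radius r is drawn at 1 + k1 r^2 times it, then the intrinsics apply), "R" (3x3) and "t" (3): a world point X has camera coordinates R X + t; the wrist camera has in their place "T_tool_cam" (4x4, takes a point from camera to tool coordinates, whose origin is the TCP and whose axes are the flange's). Camera axes: x right, y down, z forward; pixel columns grow to the right and rows downward; lengths in mm; the calibration is good to about 2 mm. A picture is of the moment at which its call begins: read the wrist's pose just before it. There is no depth.
- job.hand_in(): hands the job in; it is judged then, once.
The state is a dict: "time": time; "joint_pos": joint angles; "qd": joint speeds; "joint_efforts": joint torques, N m; "tool_pos": TCP position; "tcp_rot": TCP orientation; "ft_force": force on the tool from outside, world axes, zero at the start; "wrist_torque": the same for the moment, N m; "finger_gap": finger opening in mm; "grip_force": force on a finger pad.
Only numpy, scipy, OpenCV 4.12 (cv2) and the standard library are available. Lean on these libraries where they do the work, as an engineer would, in place of code of your own. Each camera call takes 0.05 s, during which the arm holds its last target. There are 200 camera calls.

## Working session

There is one attempt and no reset: what is moved stays moved. The work goes in short steps, Python scripts to look and compute and a tool call to move; the robot and the scene stay as the last step left them, time stands still between calls to the robot, and variables do not carry over. Pictures are saved under pics/ and viewed, at most 12 in all, crops included, and the job is handed in when it is done.

Besides the shell and the picture viewer there is one more tool, called after "Emit:" by a JSON object that holds its "fn" and its "kwargs", one argument or row to a line. play_rows: Moves the arm, as the interface text tells. Its arguments: {"type":"object","properties":{"motion":{"type":"array","items":{"type":"array","items":{"type":"array","items":{"type":"number"}}}},"jaw":{"type":"number"},"squeeze":{"type":"number"}},"required":["motion"]}

```bash
mkdir -p pics; ls; cat > h.py <<'E'
import numpy as np, cv2
from scipy.spatial.transform import Rotation as Ro
from bench import sensors, optics, job, r
def snap(n,f=None):
    s=sensors.sense(); d=optics.snapshot(n)
    if f: cv2.imwrite('pics/'+f+'.png',d['pixels'][:,:,::-1])
    if n=='wrist':
        T=np.eye(4);T[:3,:3]=Ro.from_euler('xyz',s['tcp_rot'],degrees=True).as_matrix();T[:3,3]=s['tool_pos']
        C=np.linalg.inv(T@np.array(d['T_tool_cam'])); d['R'],d['t']=C[:3,:3],C[:3,3]
    return {k:(np.array(d[k]) if k in('R','t','mtx','pixels') else d[k]) for k in ('R','t','mtx','k1','pixels')}
def ray(d,u,v):
    K=d['mtx'];x=(u-K[0,2])/K[0,0];y=(v-K[1,2])/K[1,1];a,b=x,y
    for _ in range(30):
        q=1+d['k1']*(a*a+b*b);a,b=x/q,y/q
    return -d['R'].T@d['t'], d['R'].T@np.array([a,b,1])
def onz(d,u,v,z):
    c,w=ray(d,u,v);return c+w*(z-c[2])/w[2]
def proj(d,X):
    p=d['R']@np.array(X,float)+d['t'];a,b=p[0]/p[2],p[1]/p[2];q=1+d['k1']*(a*a+b*b)
    return d['mtx'][0,0]*a*q+d['mtx'][0,2],d['mtx'][1,1]*b*q+d['mtx'][1,2]
E
python3 - <<'E'
from h import *
import pickle
a=snap('scene','scene');b=snap('top','top')
pickle.dump((a,b),open('d.pkl','wb'))
for d in(a,b):print(-d['R'].T@d['t'],d['R'][2],d['mtx'][0,0],d['k1'])
s=sensors.sense();print(s['time'],s['tcp_rot'],r.pinch_z,s['finger_gap'])
E
```

```text
pics
[855.45839607 351.26833114 760.27816585] [-0.38641698 -0.47707903 -0.78935259] 435.9373452147014 0.03235969866700802
[ 296.34294343  -42.38884009 1070.41917525] [ 0.19449066 -0.01539296 -0.98078359] 506.1813578867756 -0.05448212171514815
0.1 [-1.79903224e+02 -8.81828959e-03  2.58898202e+01] 18.700000000000003 85.34578753326153
```

View pics/top.png

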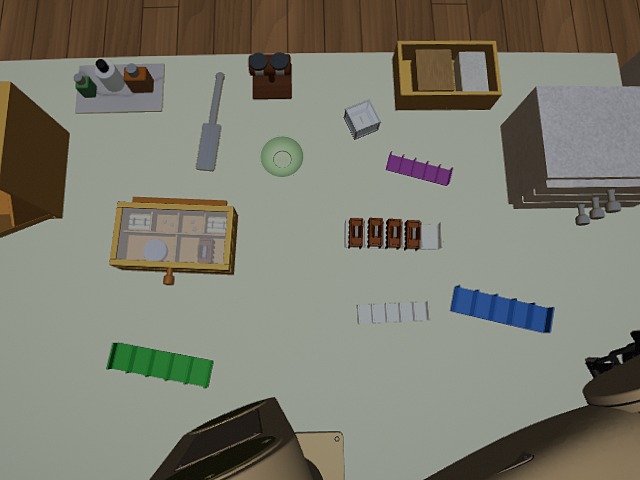

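View pics/scene.png

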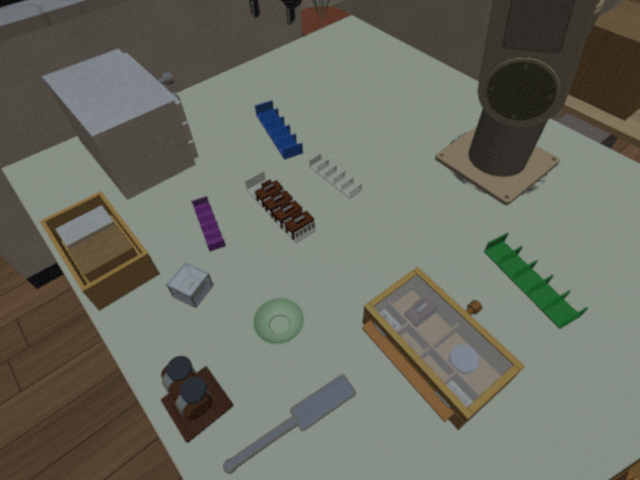

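The top picture shows the box centred near (173,237), its knob at (169,279) and the clip in its right-hand bay at (206,250). The clear rack holding four brown clips runs from (346,235) to (440,235), with the empty slot at its right end near (431,236). The scene picture agrees: the rack's empty slot is its far end at (255,182).

```bash
python3 - <<'E'
from h import *
import pickle
a,b=pickle.load(open('d.pkl','rb'))
P=b['pixels'][:,:,::-1]
c1=cv2.resize(P[190:290,100:245],None,fx=5.4,fy=5.4,interpolation=cv2.INTER_CUBIC)[:,:783]
c2=cv2.resize(P[210:258,335:450],None,fx=5.4,fy=5.4,interpolation=cv2.INTER_CUBIC)
im=np.zeros((800,783,3),np.uint8);im[:540]=c1;im[541:541+c2.shape[0],:c2.shape[1]]=c2
im=cv2.resize(im,None,fx=.74,fy=.74,interpolation=cv2.INTER_AREA) # 4.0x
cv2.imwrite('pics/c.png',im);print(im.shape)
for n,u,v,z in [('knob',169,280,60),('boxFL',110,269,70),('boxFR',234,271,70),('boxBL',118,203,70),('boxBR',237,206,70),('rackL',346,235,35),('rackR',440,235,35),('green',160,364,10)]:print(n,onz(b,u,v,z).round())
E
```

```text
(592, 579, 3)
knob [415. 233.  60.]
boxFL [437. 350.  70.]
boxFR [429. 102.  70.]
boxBL [574. 342.  70.]
boxBR [563.  97.  70.]
rackL [ 505. -126.   35.]
rackR [ 502. -324.   35.]
green [248. 260.  10.]
```

View pics/c.png

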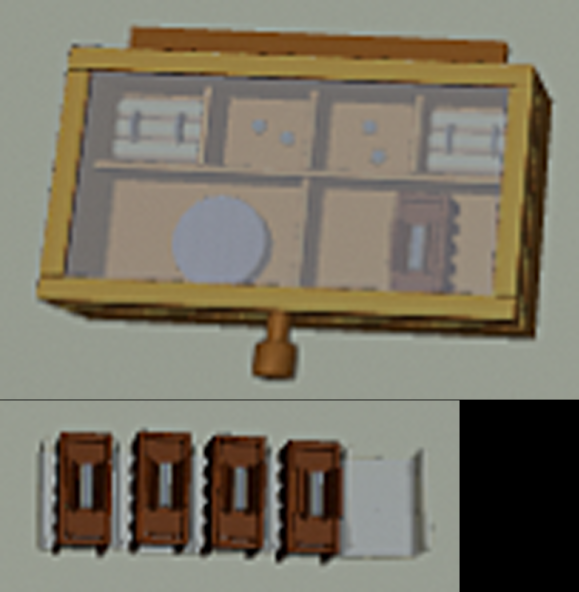

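The zoom shows the lid slightly open: its top corners are at top-picture pixels BL (117.5,202), BR (232.5,206), FL (110,264.5) and FR (229,269.5), and the knob head is at (168.8,280). The clip has its length along box x near (205,250). The empty slot is the right-most.

```bash
cat >> h.py <<'E'
def lidpt(p,X): # p: x,y,yawdeg,theta ; X in hinge frame when shut
    th=p[3];c,s=np.cos(th),np.sin(th);x,y,z=X
    # opening: front (-x) goes up
    x2=c*x+s*z; z2=-s*x+c*z
    a=np.radians(p[2]);x3=x2+66
    return np.array([p[0]+np.cos(a)*x3-np.sin(a)*y,p[1]+np.sin(a)*x3+np.cos(a)*y,45+z2])
def boxpt(p,X):
    a=np.radians(p[2]);x,y,z=X
    return np.array([p[0]+np.cos(a)*x-np.sin(a)*y,p[1]+np.sin(a)*x+np.cos(a)*y,z])
E
python3 - <<'E'
from h import *
import pickle
from scipy.optimize import least_squares
a,b=pickle.load(open('d.pkl','rb'))
BL,BR,FL,FR,K=(0,120,25),(0,-120,25),(-132,120,25),(-132,-120,25),(-156,0,12.5)
obs=[(b,BL,117.5,202),(b,BR,232.5,206.3),(b,FL,110,264.5),(b,FR,229.3,269.5),(b,K,168.8,280),(a,FR,420,270),(a,FL,521,365),(a,BL,467,412),(a,BR,367,305),(a,K,474,307)]
f=lambda p:np.concatenate([np.subtract(proj(d,lidpt(p,X)),(u,v)) for d,X,u,v in obs])
s=least_squares(f,[500,225,0,.1],loss='soft_l1');print(s.x.round(3));print(s.fun.reshape(-1,2).round(1).tolist())
p=s.x
print('knob',lidpt(p,K).round(1),'stop',lidpt([*p[:3],1.75],K).round(1))
print('clip',onz(b,100+418/4,190+243/4,45),'rack free floor corners')
o=lambda x,y,z:print((x,y),onz(b,335+x/4,210+(y-400)/4,z).round(1))
o(421,452,35);o(427,552,35);o(344,457,5);o(408,457,5);o(408,557,5);o(40,440,35);o(44,548,35)
for x,y in[(86,490),(162,491),(236,494),(313,498)]:o(x,y,50)
print('bare',onz(b,300,265,0))
E
```

```text
[ 5.03734e+02  2.26729e+02 -3.54000e+00  9.00000e-03]
[[0.2, -0.7], [1.5, -0.2], [-0.2, 0.4], [-0.1, 0.8], [0.9, 0.4], [-2.6, -4.0], [3.8, 0.7], [1.2, 5.9], [-3.3, -1.0], [0.1, 0.6]]
knob [414.  232.3  58.8] stop [609.6 220.2 196.3]
clip [475.52114544 166.20915236  45.        ] rack free floor corners
(421, 452) [ 527.5 -326.6   35. ]
(427, 552) [ 473.9 -326.1   35. ]
(344, 457) [ 532.1 -292.6    5. ]
(408, 457) [ 531.5 -327.6    5. ]
(408, 557) [ 476.5 -323.8    5. ]
(40, 440) [ 537.5 -125.4   35. ]
(44, 548) [ 479.8 -125.6   35. ]
(86, 490) [ 507.1 -147.1   50. ]
(162, 491) [ 505.9 -186.4   50. ]
(236, 494) [ 503.6 -224.6   50. ]
(313, 498) [ 500.8 -264.5   50. ]
bare [448.84378411 -28.9829038    0.        ]
```

Emit:
{"fn": "play_rows", "kwargs": {
  "motion": [
    [[17, -10.5, 0, 0, 0, 0], [17, -10.5, 0, 0, 0, 0], [17, -10.5, 0, 0, 0, 0], [17, -10.5, 0, 0, 0, 0], [17, -10.5, 0, 0, 0, 0]]
  ],
  "jaw": 1
}}

```text
time: 0.6
tool_pos: [371.9, -366.3, 231.0]
tcp_rot: [-179.9, -0.1, 26.2]
ft_force: [-0.7, -0.4, 0.2]
finger_gap: 85.2
grip_force: 0.0
```

Emit:
{"fn": "play_rows", "kwargs": {
  "motion": [
    [[17.4, -10.5, 0, 0, 0, 29.4], [17.4, -10.5, 0, 0, 0, 29.4], [17.4, -10.5, 0, 0, 0, 29.4], [17.4, -10.5, 0, 0, 0, 29.4], [17.4, -10.5, 0, 0, 0, 29.4]]
  ]
}}

```text
time: 1.1
tool_pos: [481.1, -197.5, 230.9]
tcp_rot: [-179.9, 0.0, -3.6]
ft_force: [0.6, -0.4, -0.9]
finger_gap: 85.2
grip_force: 0.0
```

```bash
cat >> h.py <<'E'
def to(x,y,z,yaw,show=True):
    s=sensors.sense();R=Ro.from_euler('xyz',s['tcp_rot'],degrees=True)
    d=R.inv().apply(np.array([x,y,z])-s['tool_pos'])/10
    T=Ro.from_euler('xyz',[180,0,yaw],degrees=True)
    print('at',np.round(s['tool_pos'],1),np.round(s['tcp_rot'],1),'t',s['time'],'gap',round(s['finger_gap'],1),'F',np.round(s['ft_force'],1),'shift',d.round(2),'turn',(R.inv()*T).as_rotvec(degrees=True).round(1))
E
python3 -c "
from h import *
to(414,232.3,150,-3.5)"
```

```text
at [ 481.1 -197.5  230.9] [-179.9    0.    -3.6] t 1.1 gap 85.2 F [ 0.6 -0.4 -0.9] shift [ -9.43 -42.46   8.15] turn [-0.1  0.  -0.1]
```

Emit:
{"fn": "play_rows", "kwargs": {
  "motion": [
    [[-4.7, -21.3, 3, 0, 0, 0], [-4.7, -21.3, 3, 0, 0, 0], [-4.7, -21.3, 3, 0, 0, 0], [-4.7, -21.3, 3, 0, 0, 0], [-4.7, -21.3, 3, 0, 0, 0]]
  ]
}}

```text
time: 1.6
tool_pos: [444.5, 17.9, 200.2]
tcp_rot: [-179.9, 0.1, -3.4]
ft_force: [-0.2, -1.2, -0.2]
finger_gap: 85.4
grip_force: 0.0
```

Emit:
{"fn": "play_rows", "kwargs": {
  "motion": [
    [[-4.7, -21.2, 3, 0, 0, 0], [-4.7, -21.2, 3, 0, 0, 0], [-4.7, -21.2, 3, 0, 0, 0], [-4.7, -21.2, 3, 0, 0, 0], [-4.7, -21.2, 3, 0, 0, 0]]
  ]
}}

```text
time: 2.1
tool_pos: [410.5, 232.4, 170.3]
tcp_rot: [-180.0, 0.1, -3.4]
ft_force: [0.3, -1.0, -0.1]
finger_gap: 85.4
grip_force: 0.0
```

```bash
python3 -c "
from h import *
to(414,232.3,40,-3.5)
import pickle
w=snap('wrist','w1');print('cam',-w['R'].T@w['t'],proj(w,(414,232.3,58.8)))
pickle.dump(w,open('w1.pkl','wb'))"
```

```text
at [410.5 232.4 170.3] [-1.8e+02  1.0e-01 -3.4e+00] t 2.1 gap 85.4 F [ 0.3 -1.  -0.1] shift [ 3.700e-01 -1.000e-02  1.303e+01] turn [-0.   0.1  0.1]
cam [484.8220481  227.34148077 312.95209905] (np.float64(322.1535931453028), np.float64(232.40448238402618))
```

View pics/w1.png

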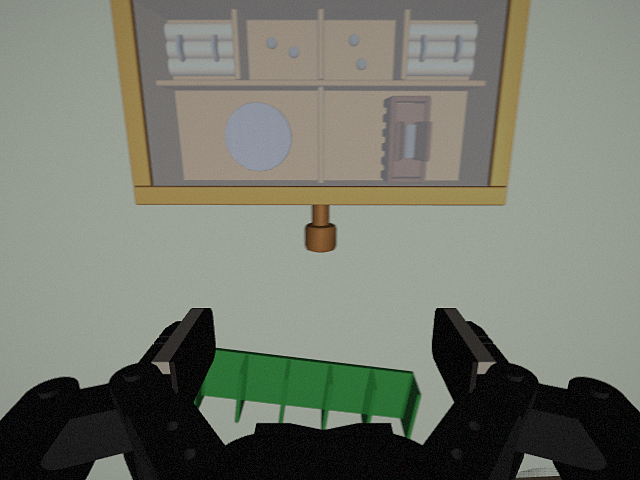

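The wrist picture shows the knob head at (321,237), about 5 px below the predicted position. The front top corners of the lid are at (136,205) and (506,205), and the clip is at (408,138) with its teeth on the left.

```bash
python3 - <<'E'
from h import *
import pickle
from scipy.optimize import least_squares
a,b=pickle.load(open('d.pkl','rb'));w=pickle.load(open('w1.pkl','rb'))
BL,BR,FL,FR,K=(0,120,25),(0,-120,25),(-132,120,25),(-132,-120,25),(-156,0,12.5)
KT,KB=(-147,0,23.5),(-165,0,12.5)
obs=[(b,BL,117.5,202),(b,BR,232.5,206.3),(b,FL,110,264.5),(b,FR,229.3,269.5),(b,K,168.8,280),(a,K,474,307),(w,FL,136,205),(w,FR,506,205),(w,KT,321,224),(w,KB,321,251)]
f=lambda p:np.concatenate([np.subtract(proj(d,lidpt(p,X)),(u,v)) for d,X,u,v in obs])
s=least_squares(f,[500,225,0,.1],loss='soft_l1');print(s.x.round(3),w['mtx'][0,0]);print(s.fun.reshape(-1,2).round(1).tolist())
p=s.x
for t in (0,.02,.3,.6,.9,1.2,1.5,1.75,1.8):print(t,lidpt([*p[:3],p[3] if t==0 else t],K).round(1))
print(boxpt(p,(0,0,0)))
for u,v,z in[(386,100,40),(386,178,40),(430,100,40),(428,180,40)]:print(onz(w,u,v,z).round(1))
to(*(lidpt(p,K)-[0,0,19]),p[2])
E
```

```text
[ 5.02187e+02  2.27732e+02 -3.38300e+00  3.50000e-02] 373.51329850728376
[[-0.4, -0.1], [0.9, 0.1], [-1.3, 0.8], [-0.8, 0.8], [-0.0, 0.7], [1.5, -0.6], [0.0, -0.5], [0.1, -0.6], [0.1, 2.5], [0.2, -3.0]]
0 [412.9 233.   62.9]
0.02 [412.6 233.   60.6]
0.3 [423.  232.4 103. ]
0.6 [446.6 231.  143.4]
0.9 [481. 229. 175.]
1.2 [523.3 226.5 194.9]
1.5 [569.5 223.8 201.5]
1.75 [608.1 221.5 196.3]
1.8 [615.6 221.  194.1]
[502.18662767 227.73249656   0.        ]
[500.1 183.4  40. ]
[447.  183.9  40. ]
[498.4 153.3  40. ]
[443.7 153.4  40. ]
at [410.2 233.3 170. ] [-1.799e+02  1.000e-01 -3.300e+00] t 2.15 gap 85.7 F [-1.5  1.1 -0.2] shift [ 0.29  0.02 12.61] turn [-0.1  0.1  0.1]
```

Emit:
{"fn": "play_rows", "kwargs": {
  "motion": [
    [[0.2, 0, 4.5, 0, 0, 0], [0.2, 0, 9, 0, 0, 0], [0.2, 0, 12.7, 0, 0, 0], [0.2, 0, 12.7, 0, 0, 0]]
  ]
}}

```text
time: 2.55
tool_pos: [409.4, 226.5, 38.6]
tcp_rot: [179.7, 0.6, -3.5]
ft_force: [-0.0, 0.0, -0.6]
finger_gap: 85.5
grip_force: 0.0
```

Emit:
{"fn": "play_rows", "kwargs": {
  "motion": [
    [[0, 0, 0, 0, 0, 0], [0, 0, 0, 0, 0, 0], [0, 0, 0, 0, 0, 0], [0, 0, 0, 0, 0, 0], [0, 0, 0, 0, 0, 0]]
  ],
  "jaw": 0,
  "squeeze": 30
}}

```text
time: 3.05
tool_pos: [415.8, 233.2, 46.8]
tcp_rot: [-179.5, -0.2, -3.5]
ft_force: [0.3, 19.2, 1.1]
finger_gap: 20.7
grip_force: 32.7
```

Emit:
{"fn": "play_rows", "kwargs": {
  "motion": [
    [[0, 0, 0, 0, 0, 0], [0, 0, 0, 0, 0, 0]]
  ]
}}

```text
time: 3.25
tool_pos: [415.8, 233.2, 46.8]
tcp_rot: [-179.5, -0.2, -3.5]
ft_force: [0.4, 18.5, -0.6]
finger_gap: 20.9
grip_force: 32.5
```

```bash
python3 -c "
from h import *
to(423,232.4,84,-3.4)
to(446.6,231,124.4,-3.4)
"
```

```text
at [415.8 233.2  46.8] [-179.5   -0.2   -3.5] t 3.25 gap 20.9 F [ 0.4 18.5 -0.6] shift [ 0.74  0.01 -3.72] turn [-0.5 -0.2 -0.1]
at [415.8 233.2  46.8] [-179.5   -0.2   -3.5] t 3.25 gap 20.9 F [ 0.4 18.5 -0.6] shift [ 3.12 -0.03 -7.75] turn [-0.5 -0.2 -0.1]
```

Emit:
{"fn": "play_rows", "kwargs": {
  "motion": [
    [[0.15, -0.2, -1.0, 0, 0, 0], [0.5, -0.2, -2.5, 0, 0, 0], [1.0, -0.2, -4.0, 0, 0, 0], [1.65, -0.2, -5.4, 0, 0, 0], [2.45, -0.2, -6.8, 0, 0, 0]]
  ]
}}

```text
time: 3.75
tool_pos: [439.3, 231.8, 113.9]
tcp_rot: [-179.7, -0.1, -3.5]
ft_force: [5.3, 11.9, -7.9]
finger_gap: 20.5
grip_force: 31.2
```

```bash
python3 -c "
from h import *
to(438,231.5,112,-3.4)
s=sensors.sense();print(s['grip_force'])"
```

```text
at [439.3 231.8 113.9] [-1.797e+02 -1.000e-01 -3.500e+00] t 3.75 gap 20.5 F [ 5.3 11.9 -7.9] shift [-0.12  0.04  0.19] turn [-0.3 -0.1 -0.1]
31.228705644607544
```

Emit:
{"fn": "play_rows", "kwargs": {
  "motion": [
    [[0.9, -0.1, -1.25, 0, 0, 0], [1.95, -0.2, -2.4, 0, 0, 0], [3.1, -0.2, -3.5, 0, 0, 0], [4.35, -0.2, -4.4, 0, 0, 0], [5.7, -0.2, -5.2, 0, 0, 0]]
  ]
}}

```text
time: 4.25
tool_pos: [495.3, 228.6, 165.0]
tcp_rot: [-180.0, 0.1, -3.5]
ft_force: [-0.9, 2.4, -3.8]
finger_gap: 20.9
grip_force: 31.0
```

Emit:
{"fn": "play_rows", "kwargs": {
  "motion": [
    [[1.4, 0, -0.65, 0, 0, 0], [2.9, 0, -1.2, 0, 0, 0], [4.4, 0, -1.55, 0, 0, 0], [5.95, 0, -1.8, 0, 0, 0], [7.5, 0, -1.85, 0, 0, 0]]
  ]
}}

```text
time: 4.75
tool_pos: [570.6, 224.1, 183.9]
tcp_rot: [-179.9, 0.0, -3.5]
ft_force: [-2.4, 1.4, -1.0]
finger_gap: 20.9
grip_force: 30.4
```

```bash
python3 -c "
from h import *
to(608,221.5,181,-3.4)
s=sensors.sense();print(s['grip_force'])"
```

```text
at [570.6 224.1 183.9] [-179.9    0.    -3.5] t 4.75 gap 20.9 F [-2.4  1.4 -1. ] shift [3.74 0.03 0.29] turn [-0.1  0.  -0.1]
30.35809099674225
```

Emit:
{"fn": "play_rows", "kwargs": {
  "motion": [
    [[1.55, 0, 0.1, 0, 0, 0], [3.1, 0, 0.35, 0, 0, 0], [3.85, 0, 0.5, 0, 0, 0], [4.4, 0, 0.65, 0, 0, 0], [4.4, 0, 0.65, 0, 0, 0]]
  ]
}}

```text
time: 5.25
tool_pos: [615.7, 221.4, 177.6]
tcp_rot: [-179.9, -0.2, -3.5]
ft_force: [2.1, 3.6, 4.6]
finger_gap: 19.0
grip_force: 28.8
```

Emit:
{"fn": "play_rows", "kwargs": {
  "motion": [
    [[0.4, 0, 0.1, 0, 0, 0], [0.8, 0, 0.2, 0, 0, 0], [0.8, 0, 0.2, 0, 0, 0]]
  ]
}}

```text
time: 5.55
tool_pos: [623.6, 220.8, 176.0]
tcp_rot: [-179.9, -0.2, -3.5]
ft_force: [3.5, 1.9, 1.8]
finger_gap: 10.0
grip_force: 2.3
```

```bash
python3 -c "
from h import *
to(608,221.5,181,-3.4)
w=snap('scene');cv2.imwrite('pics/s2.png',cv2.resize(w['pixels'][150:450,220:620,::-1],None,fx=2,fy=2))"
```

```text
at [623.6 220.8 176. ] [-179.9   -0.2   -3.5] t 5.55 gap 10.0 F [3.5 1.9 1.8] shift [-1.56  0.02 -0.51] turn [-0.1 -0.2 -0.1]
```

View pics/s2.png

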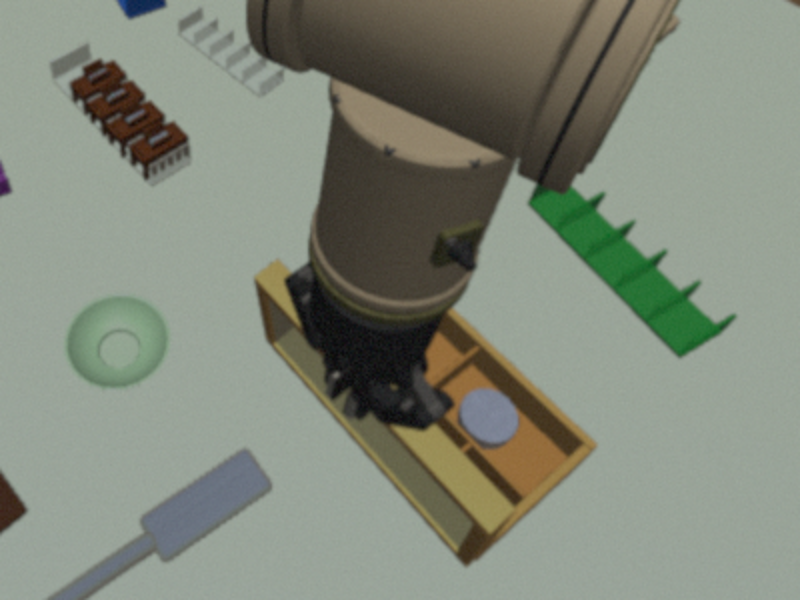

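The picture shows the lid upright, at or near its stop, with the gripper shut at the knob. The fingers have slipped past the head. I'll let go, go round in front and push the knob with shut fingers until I feel the stop.

Emit:
{"fn": "play_rows", "kwargs": {
  "motion": [
    [[0, 0, 0, 0, 0, 0], [0, 0, 0, 0, 0, 0], [0, 0, 0, 0, 0, 0], [0, 0, 0, 0, 0, 0]]
  ],
  "jaw": 0.8
}}

```text
time: 6.0
tool_pos: [621.9, 220.2, 173.8]
tcp_rot: [180.0, 0.1, -3.5]
ft_force: [-0.3, -0.6, -0.1]
finger_gap: 60.2
grip_force: 0.0
```

Emit:
{"fn": "play_rows", "kwargs": {
  "motion": [
    [[0, 0, -2.5, 0, 0, 0], [0, 0, -6, 0, 0, 0], [-3, 0, -6, 0, 0, 0], [-7, 0, -6, 0, 0, 0], [-7, 0, -6, 0, 0, 0]]
  ]
}}

```text
time: 6.5
tool_pos: [547.7, 224.8, 232.5]
tcp_rot: [179.9, 0.3, -3.4]
ft_force: [0.1, 0.1, -0.8]
finger_gap: 68.3
grip_force: 0.0
```

```bash
python3 -c "
from h import *
to(608,221.5,181,-3.4)
w=snap('wrist','w2');print([proj(w,(x,221.5,z)) for x,z in((608,196),(615,194),(590,200))])"
```

```text
at [547.7 224.8 232.5] [179.9   0.3  -3.4] t 6.5 gap 68.3 F [ 0.1  0.1 -0.8] shift [ 6.07 -0.03  5.12] turn [ 0.1  0.3 -0. ]
[(np.float64(321.05330502747876), np.float64(158.44154467401546)), (np.float64(320.1406065061268), np.float64(142.8614630063777)), (np.float64(323.3876974792824), np.float64(197.9331893477347))]
```

View pics/w2.png

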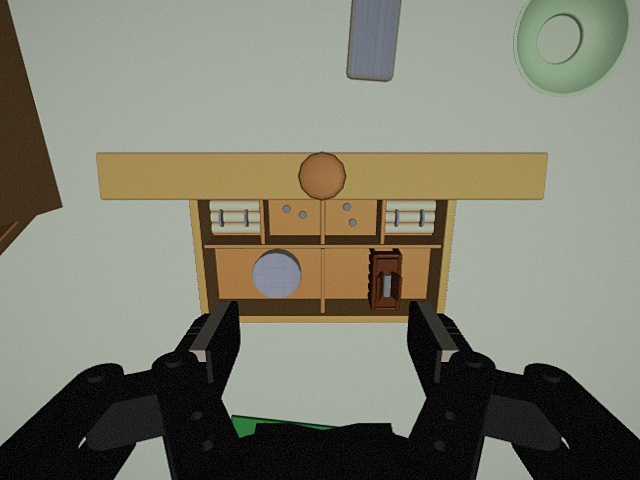

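The wrist picture shows the knob head at (322,175), where the stop would put it at row 158. The lid is still a few mm short, so I'll push it home with shut fingers.

Emit:
{"fn": "play_rows", "kwargs": {
  "motion": [
    [[0, 0, 0, 0, 0, 0], [0.5, 0, 1, 0, 0, 0], [1, 0, 3, 0, 0, 0], [1, 0, 4.6, 0, 0, 0], [1, 0, 4.6, 0, 0, 0]]
  ],
  "jaw": 0
}}

```text
time: 7.05
tool_pos: [561.1, 223.2, 184.0]
tcp_rot: [179.9, 0.3, -3.6]
ft_force: [0.4, -0.6, -1.0]
finger_gap: 0.1
grip_force: 0.0
```

Emit:
{"fn": "play_rows", "kwargs": {
  "motion": [
    [[0.7, 0, 0, 0, 0, 0], [1.4, 0, 0, 0, 0, 0], [2.0, 0, 0, 0, 0, 0], [2.5, 0, 0, 0, 0, 0], [2.5, 0, 0, 0, 0, 0]]
  ]
}}

```text
time: 7.55
tool_pos: [586.5, 222.8, 188.8]
tcp_rot: [180.0, 0.2, -3.5]
ft_force: [-10.2, -0.3, 5.2]
finger_gap: 0.4
grip_force: 5.5
```

Emit:
{"fn": "play_rows", "kwargs": {
  "motion": [
    [[0.2, 0, 0, 0, 0, 0], [0.4, 0, 0, 0, 0, 0], [0.4, 0, 0, 0, 0, 0]]
  ]
}}

```text
time: 7.85
tool_pos: [587.0, 222.8, 188.7]
tcp_rot: [179.9, 0.6, -3.4]
ft_force: [-27.5, -1.4, 13.9]
finger_gap: 0.0
grip_force: 15.1
```

Emit:
{"fn": "play_rows", "kwargs": {
  "motion": [
    [[-2, 0, 0, 0, 0, 0], [-5, 0, 0, 0, 0, 0], [-8, 3, 0, 0, 0, 0], [-11.4, 6, 2, 0, 0, 0], [-11.4, 6, 5, 0, 0, 0]]
  ],
  "jaw": 0.55
}}

```text
time: 8.35
tool_pos: [471.8, 167.5, 139.5]
tcp_rot: [180.0, -0.1, -3.5]
ft_force: [0.9, 0.5, -0.1]
finger_gap: 47.0
grip_force: 0.0
```

```bash
python3 -c "
from h import *
import pickle
to(472,168.5,60,-3.4)
w=snap('wrist','w3');pickle.dump(w,open('w3.pkl','wb'));print(proj(w,(472,168.5,40)))"
```

```text
at [471.8 167.5 139.5] [ 1.8e+02 -1.0e-01 -3.5e+00] t 8.35 gap 47.0 F [ 0.9  0.5 -0.1] shift [-0.01 -0.1   7.95] turn [ 0.  -0.1 -0.1]
(np.float64(320.68763821586754), np.float64(242.5877183416653))
```

View pics/w3.png

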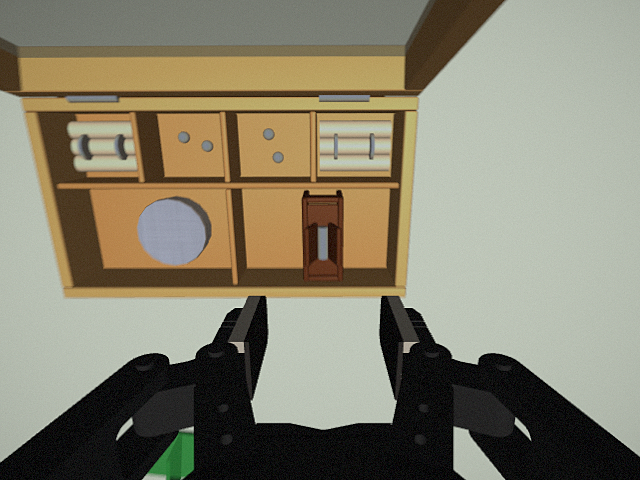

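The wrist picture shows the lid open and the clip's top at (303–343, 191–281), centred near (323,236). That puts the clip at about (476.5,167), which agrees with the bay.

Emit:
{"fn": "play_rows", "kwargs": {
  "motion": [
    [[0.5, 0, 4, 0, 0, 0], [0.5, 0, 8, 0, 0, 0], [0.5, 0, 11, 0, 0, 0], [0.5, 0, 12.5, 0, 0, 0], [0.5, 0, 12.5, 0, 0, 0]]
  ]
}}

```text
time: 8.9
tool_pos: [477.9, 168.9, 11.4]
tcp_rot: [179.9, 0.2, -3.5]
ft_force: [-0.3, -0.0, -0.5]
finger_gap: 47.0
grip_force: 0.0
```

Emit:
{"fn": "play_rows", "kwargs": {
  "motion": [
    [[0, 0, 0, 0, 0, 0], [0, 0, 0, 0, 0, 0], [0, 0, 0, 0, 0, 0], [0, 0, 0, 0, 0, 0], [0, 0, 0, 0, 0, 0]]
  ],
  "jaw": 0,
  "squeeze": 25
}}

```text
time: 9.4
tool_pos: [480.4, 169.5, 14.9]
tcp_rot: [-179.9, -0.2, -3.5]
ft_force: [-0.2, 0.1, 6.4]
finger_gap: 27.4
grip_force: 26.8
```

```bash
python3 -c "
from h import *
to(450,-29,120,-3.4)"
```

```text
at [480.4 169.5  14.9] [-179.9   -0.2   -3.5] t 9.4 gap 27.4 F [-0.2  0.1  6.4] shift [ -1.79  19.98 -10.53] turn [-0.1 -0.2 -0.1]
```

Emit:
{"fn": "play_rows", "kwargs": {
  "motion": [
    [[0, 0, -2.5, 0, 0, 0], [0, 0, -5.5, 0, 0, 0], [0, 0, -9, 0, 0, 0], [0, 0, -10.5, 0, 0, 0], [0, 0, -10.5, 0, 0, 0]]
  ]
}}

```text
time: 9.9
tool_pos: [481.0, 169.6, 121.2]
tcp_rot: [-179.9, -0.3, -3.5]
ft_force: [-0.2, -1.3, 0.4]
finger_gap: 27.5
grip_force: 26.9
```

Emit:
{"fn": "play_rows", "kwargs": {
  "motion": [
    [[-0.4, 4.5, 0, 0, 0, 0], [-0.8, 9, 0, 0, 0, 0], [-1.2, 13, 0, 0, 0, 0], [-1.5, 17, 0, 0, 0, 0], [-1.8, 20, 0, 0, 0, 0]]
  ]
}}

```text
time: 10.4
tool_pos: [446.9, -31.2, 116.1]
tcp_rot: [180.0, 0.2, -3.6]
ft_force: [1.0, -0.4, -0.3]
finger_gap: 28.0
grip_force: 26.9
```

```bash
python3 -c "
from h import *
to(450,-29,9,-3.4)
w=snap('wrist','w4')
w=snap('scene','s4')"
```

```text
at [446.9 -31.2 116.1] [180.    0.2  -3.6] t 10.4 gap 28.0 F [ 1.  -0.4 -0.3] shift [ 0.32 -0.24 10.71] turn [ 0.   0.2 -0.2]
```

View pics/w4.png

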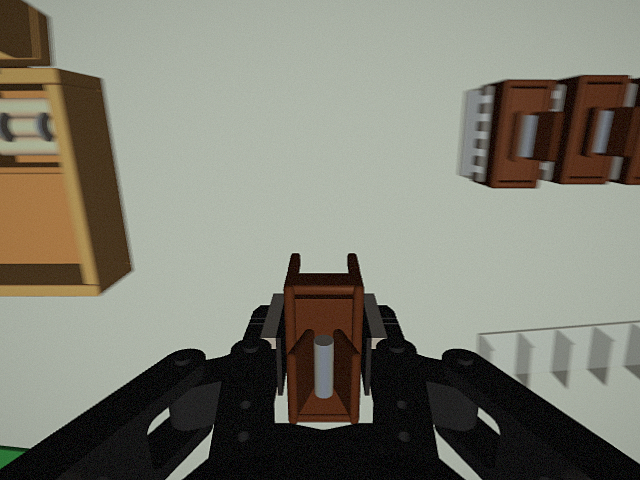

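The wrist picture shows the clip held squarely between the pads at (324,340). The shelf beneath is bare.

Emit:
{"fn": "play_rows", "kwargs": {
  "motion": [
    [[0, 0, 4, 0, 0, 0], [0, 0, 7.5, 0, 0, 0], [0, 0, 9.5, 0, 0, 0], [0, 0, 10, 0, 0, 0], [0, 0, 10, 0, 0, 0]]
  ]
}}

```text
time: 11.0
tool_pos: [447.3, -28.6, 16.8]
tcp_rot: [-180.0, 0.2, -3.5]
ft_force: [-0.1, 0.3, -0.6]
finger_gap: 27.4
grip_force: 26.9
```

Emit:
{"fn": "play_rows", "kwargs": {
  "motion": [
    [[0, 0, 0, 0, 0, 0], [0, 0, 0.2, 0, 0, 0], [0, 0, 0.4, 0, 0, 0], [0, 0, 0.4, 0, 0, 0]]
  ]
}}

```text
time: 11.4
tool_pos: [449.1, -29.5, 14.7]
tcp_rot: [180.0, -0.1, -3.5]
ft_force: [-0.7, -0.9, -0.1]
finger_gap: 27.6
grip_force: 26.9
```

Emit:
{"fn": "play_rows", "kwargs": {
  "motion": [
    [[0, 0, 0.15, 0, 0, 0], [0, 0, 0.3, 0, 0, 0], [0, 0, 0.3, 0, 0, 0]]
  ]
}}

```text
time: 11.7
tool_pos: [448.5, -29.4, 11.1]
tcp_rot: [-180.0, 0.0, -3.5]
ft_force: [0.5, 1.0, -0.3]
finger_gap: 27.4
grip_force: 26.9
```

Emit:
{"fn": "play_rows", "kwargs": {
  "motion": [
    [[0, 0, 0.1, 0, 0, 0], [0, 0, 0.2, 0, 0, 0], [0, 0, 0.2, 0, 0, 0]]
  ]
}}

```text
time: 12.0
tool_pos: [449.1, -29.5, 9.8]
tcp_rot: [180.0, -0.0, -3.5]
ft_force: [-2.0, 0.2, 4.9]
finger_gap: 27.7
grip_force: 27.7
```

Emit:
{"fn": "play_rows", "kwargs": {
  "motion": [
    [[0, 0, 0, 0, 0, 0], [0, 0, 0, 0, 0, 0], [0, 0, 0, 0, 0, 0]]
  ],
  "jaw": 0.6
}}

```text
time: 12.3
tool_pos: [448.6, -29.4, 9.2]
tcp_rot: [-180.0, 0.0, -3.5]
ft_force: [0.1, -0.5, 0.2]
finger_gap: 50.8
grip_force: 0.0
```

Emit:
{"fn": "play_rows", "kwargs": {
  "motion": [
    [[0, 0, -2, 0, 0, 0], [0, 0, -6, 0, 0, 0], [0, 0, -10, 0, 0, 0], [-3, 0, -13, 0, 0, 0], [-3, 0, -13, 0, 0, 0]]
  ]
}}

```text
time: 12.8
tool_pos: [420.3, -28.0, 144.8]
tcp_rot: [179.9, -0.5, -3.5]
ft_force: [1.9, 0.3, 1.4]
finger_gap: 51.3
grip_force: 0.0
```

```bash
python3 -c "
from h import *
import pickle
to(450,-29,9,-93.4)
w=snap('wrist','w5');pickle.dump(w,open('w5.pkl','wb'));print(proj(w,(449,-29.5,34)))"
```

```text
at [420.3 -28.  144.8] [179.9  -0.5  -3.5] t 12.8 gap 51.3 F [1.9 0.3 1.4] shift [ 2.85 -0.1  13.61] turn [-0.3 -0.4 89.9]
(np.float64(321.6346782766111), np.float64(198.8126169816691))
```

View pics/w5.png

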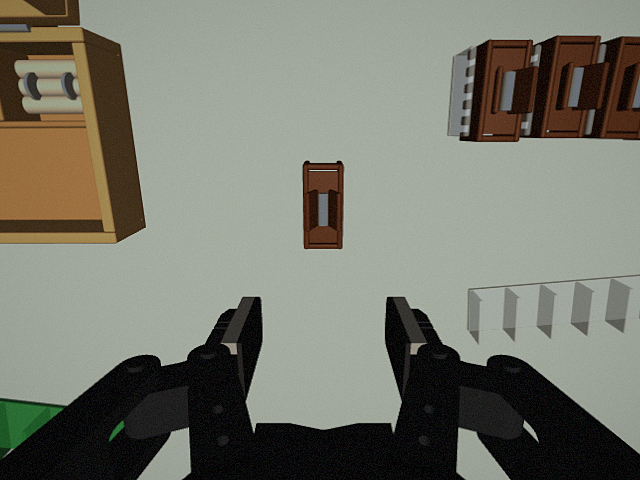

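The wrist picture shows the clip standing by itself on the bare shelf, spanning (303–343, 163–248). Before taking it again I'll look at the free slot from close by.

Emit:
{"fn": "play_rows", "kwargs": {
  "motion": [
    [[2.5, 25, -3.5, 0, 0, 0], [2.5, 25, -3.5, 0, 0, 0], [2.5, 25, -3.5, 0, 0, 0], [2.5, 25, -3.5, 0, 0, 0], [2.5, 25, -3.5, 0, 0, 0]]
  ]
}}

```text
time: 13.35
tool_pos: [427.6, -276.8, 172.1]
tcp_rot: [-179.9, 0.1, -3.5]
ft_force: [1.1, 0.4, -0.3]
finger_gap: 51.0
grip_force: 0.0
```

Emit:
{"fn": "play_rows", "kwargs": {
  "motion": [
    [[0, 0, 0, 0, 0, 0], [0, 0, 0, 0, 0, 0], [0, 0, 0, 0, 0, 0]]
  ]
}}

```text
time: 13.65
tool_pos: [427.8, -273.9, 172.1]
tcp_rot: [-179.9, 0.1, -3.5]
ft_force: [-0.6, -0.3, -0.8]
finger_gap: 51.2
grip_force: 0.0
```

```bash
python3 -c "
from h import *
import pickle
to(450,-29,150,86.6)
w=snap('wrist');pickle.dump(w,open('w6.pkl','wb'));
cv2.imwrite('pics/w6.png',cv2.resize(w['pixels'][60:360,140:540,::-1],None,fx=2,fy=2,interpolation=2));print(proj(w,(498.6,-304.5,5)))
w=pickle.load(open('w5.pkl','rb'))
for u,v in((323,163),(323,248),(303,205),(343,205)):print(onz(w,u,v,34).round(1))"
```

```text
at [ 427.8 -273.9  172.1] [-1.799e+02  1.000e-01 -3.500e+00] t 13.65 gap 51.2 F [-0.6 -0.3 -0.8] shift [  0.73 -24.58   2.26] turn [ -0.2   0.  -90.1]
(np.float64(355.6610315816843), np.float64(129.7073399906507))
[473.  -31.9  34. ]
[413.6 -28.2  34. ]
[445.5 -16.4  34. ]
[443.8 -43.9  34. ]
```

View pics/w6.png

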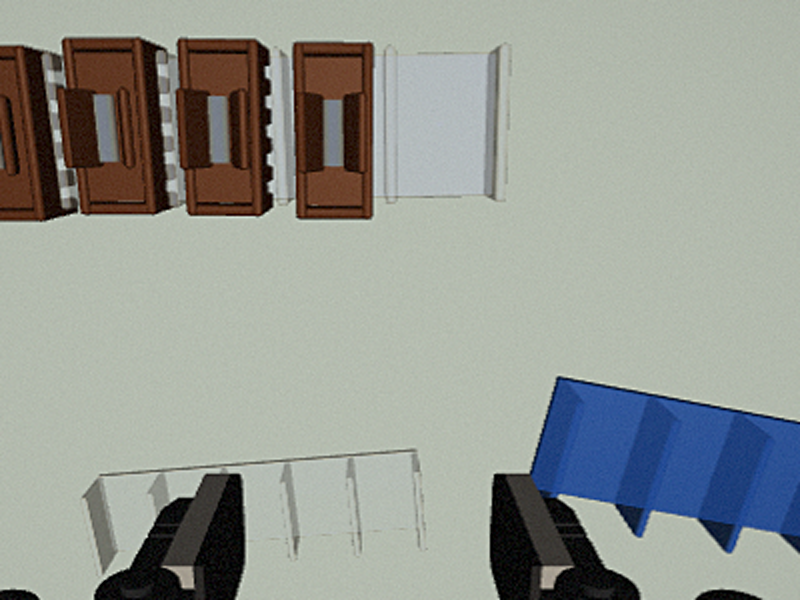

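The crop shows the empty slot between the divider tops at crop columns 391 and 504.5, rows 45–201. Its floor runs to column 487 and is clear.

```bash
python3 -c "
from h import *
import pickle
w=pickle.load(open('w6.pkl','rb'))
g=lambda cx,cy,z:onz(w,140+cx/2-.25,60+cy/2-.25,z)
A=[g(391,47,35),g(391.5,202,35),g(506,44,35),g(503,200,35)]
for a in A:print(a.round(1))
c=np.mean(A,0);print('slot',c,'width',np.linalg.norm((A[0]+A[1]-A[2]-A[3])/2),'deep',np.linalg.norm(A[0]-A[1]))
print('floor right edge',g(487,54,5),g(484,195,5))
for cx,cy in((335,43),(335,217),(297,130),(373,130)):print(g(cx,cy,39).round(1))
print(g(222,42,39),g(231,215,39),g(110,38,39),g(120,214,39))
"
```

```text
[ 530.7 -289.1   35. ]
[ 478.  -286.5   35. ]
[ 529.2 -328.9   35. ]
[ 476.2 -327.4   35. ]
slot [ 503.5345664  -307.94936431   35.        ] width 40.35930954798735 deep 52.71226843656143
floor right edge [ 528.96763053 -326.84247455    5.        ] [ 475.91131367 -324.83603361    5.        ]
[ 532.7 -269.9   39. ]
[ 474.3 -265.6   39. ]
[ 505.3 -254.5   39. ]
[ 503.6 -281.2   39. ]
[ 535.43888759 -231.47615539   39.        ] [ 477.3483361  -227.86205102   39.        ] [ 539.10765137 -193.48869628   39.        ] [ 480.21970947 -187.54406413   39.        ]
```

Emit:
{"fn": "play_rows", "kwargs": {
  "motion": [
    [[0.1, -24.4, 2, 0, 0, -42], [0.1, -24.4, 2, 0, 0, -42], [0.1, -24.4, 2, 0, 0, -42], [0.1, -24.4, 2, 0, 0, -42], [0.1, -24.4, 2, 0, 0, -42]]
  ],
  "jaw": 1
}}

```text
time: 14.2
tool_pos: [443.4, -28.1, 153.4]
tcp_rot: [-180.0, -0.0, 39.0]
ft_force: [0.8, -0.0, -0.2]
finger_gap: 85.3
grip_force: 0.0
```

Emit:
{"fn": "play_rows", "kwargs": {
  "motion": [
    [[0, 0, 0, 0, 0, -42], [0, 0, 0, 0, 0, -42], [0, 0, 0, 0, 0, -42], [0, 0, 0, 0, 0, -42], [0, 0, 0, 0, 0, -42]]
  ]
}}

```text
time: 14.7
tool_pos: [443.6, -30.1, 153.4]
tcp_rot: [-180.0, -0.0, 81.0]
ft_force: [-0.2, 0.3, -0.3]
finger_gap: 85.5
grip_force: 0.0
```

Emit:
{"fn": "play_rows", "kwargs": {
  "motion": [
    [[0, 0, 0, 0, 0, -6.1], [0, 0, 0, 0, 0, -6.1], [0, 0, 0, 0, 0, -6.1], [0, 0, 0, 0, 0, -6.1]]
  ]
}}

```text
time: 15.1
tool_pos: [444.0, -31.0, 153.7]
tcp_rot: [-180.0, -0.0, 86.5]
ft_force: [-0.0, -0.9, 0.4]
finger_gap: 85.2
grip_force: 0.0
```

```bash
python3 -c "
from h import *
to(443.5,-30.1,3,86.5)
w=snap('wrist','w7');print(proj(w,(443.5,-30.1,34)));print(*[tuple(np.round(proj(w,boxpt((443.5,-30.1,-3.6),(x,y,34))))) for x in(-30,30) for y in(-14,14)])
im=w['pixels'].astype(int);m=((im[:,:,0]>im[:,:,2]*1.6)&(im[:,:,0]>40)).astype(np.uint8)
n,l,st,ce=cv2.connectedComponentsWithStats(m)
for i in range(1,n):
  if st[i,4]>400:print(st[i],ce[i].round())
"
```

```text
at [444.  -31.  153.7] [-180.    -0.    86.5] t 15.1 gap 85.2 F [-0.  -0.9  0.4] shift [ 0.09 -0.06 15.07] turn [-0. -0. -0.]
(np.float64(323.30774342396074), np.float64(232.87855469772774))
(np.float64(283.0), np.float64(251.0)) (np.float64(282.0), np.float64(214.0)) (np.float64(364.0), np.float64(251.0)) (np.float64(365.0), np.float64(214.0))
[ 285    0  222   28 5807] [391.  13.]
[509   0  59  11 471] [534.   4.]
[ 281  214   82   37 2065] [321. 229.]
[377 355  60  30 870] [397. 366.]
[ 378  397   72   28 1208] [411. 408.]
```

Emit:
{"fn": "play_rows", "kwargs": {
  "motion": [
    [[0.1, -0.1, 4.5, 0, 0, 0], [0.1, -0.1, 9, 0, 0, 0], [0.1, -0.1, 12.5, 0, 0, 0], [0.1, -0.1, 14.5, 0, 0, 0], [0.1, -0.1, 15, 0, 0, 0]]
  ]
}}

```text
time: 15.65
tool_pos: [440.7, -30.0, 0.9]
tcp_rot: [-179.7, -0.0, 86.5]
ft_force: [0.3, 0.9, 1.0]
finger_gap: 85.4
grip_force: 0.0
```

Emit:
{"fn": "play_rows", "kwargs": {
  "motion": [
    [[0, 0, 0, 0, 0, 0], [0, 0, 0, 0, 0, 0], [0, 0, 0, 0, 0, 0], [0, 0, 0, 0, 0, 0], [0, 0, 0, 0, 0, 0]]
  ],
  "jaw": 0,
  "squeeze": 25
}}

```text
time: 16.15
tool_pos: [444.7, -30.8, 5.3]
tcp_rot: [179.8, 0.0, 86.6]
ft_force: [-0.5, -0.4, 6.5]
finger_gap: 59.8
grip_force: 29.3
```

```bash
python3 -c "
from h import *
to(502.5,-308,90,86.7)"
```

```text
at [444.7 -30.8   5.3] [179.8   0.   86.6] t 16.15 gap 59.8 F [-0.5 -0.4  6.5] shift [-27.33   7.45  -8.44] turn [ 0.2  0.  -0.1]
```

Emit:
{"fn": "play_rows", "kwargs": {
  "motion": [
    [[0, 0, -2, 0, 0, 0], [0, 0, -5, 0, 0, 0], [0, 0, -9, 0, 0, 0], [0, 0, -11, 0, 0, 0], [0, 0, -11, 0, 0, 0]]
  ]
}}

```text
time: 16.65
tool_pos: [446.1, -31.0, 118.0]
tcp_rot: [179.6, 0.1, 86.6]
ft_force: [0.4, -0.2, -0.6]
finger_gap: 59.6
grip_force: 28.5
```

Emit:
{"fn": "play_rows", "kwargs": {
  "motion": [
    [[-4, 1.1, 0, 0, 0, 0], [-8, 2.2, 0, 0, 0, 0], [-12, 3.3, 0, 0, 0, 0], [-16, 4.4, 0, 0, 0, 0], [-20, 5.5, 0, 0, 0, 0]]
  ]
}}

```text
time: 17.15
tool_pos: [485.7, -234.7, 112.4]
tcp_rot: [-179.9, -0.0, 86.6]
ft_force: [1.1, 1.4, -0.2]
finger_gap: 59.9
grip_force: 28.5
```

Emit:
{"fn": "play_rows", "kwargs": {
  "motion": [
    [[-4, 1.1, 0, 0, 0, 0], [-6.5, 1.8, 0, 0, 0, 0], [-7.3, 1.95, 0, 0, 0, 0], [-7.3, 1.95, 0, 0, 0, 0], [-7.3, 1.95, 0, 0, 0, 0]]
  ]
}}

```text
time: 17.65
tool_pos: [500.8, -306.2, 112.8]
tcp_rot: [-179.9, -0.1, 86.6]
ft_force: [0.8, 0.6, -0.8]
finger_gap: 59.7
grip_force: 28.5
```

```bash
python3 -c "
from h import *
to(502.5,-308,60,86.7)"
```

```text
at [ 500.8 -306.2  112.8] [-1.799e+02 -1.000e-01  8.660e+01] t 17.65 gap 59.7 F [ 0.8  0.6 -0.8] shift [-0.18  0.19  5.28] turn [-0.1 -0.1 -0.1]
```

Emit:
{"fn": "play_rows", "kwargs": {
  "motion": [
    [[-0.15, 0.15, 2, 0, 0, 0], [-0.15, 0.15, 4, 0, 0, 0], [-0.15, 0.15, 5, 0, 0, 0], [-0.15, 0.15, 5, 0, 0, 0], [-0.15, 0.15, 5, 0, 0, 0]]
  ]
}}

```text
time: 18.15
tool_pos: [503.0, -308.4, 64.3]
tcp_rot: [180.0, -0.0, 86.6]
ft_force: [0.4, -0.2, 0.1]
finger_gap: 59.4
grip_force: 28.5
```

```bash
python3 -c "
from h import *
import pickle
to(502.5,-308,8,86.7)
w=snap('wrist');t=snap('top');pickle.dump((w,t),open('w8.pkl','wb'))
a=cv2.resize(w['pixels'][120:420,120:520],None,fx=1.9,fy=1.9,interpolation=2)[:,:]
b=cv2.resize(t['pixels'][200:270,340:450],None,fx=3.4,fy=3.4,interpolation=2)
im=np.zeros((600,800,3),np.uint8);im[:570,:760]=a;im[-b.shape[0]:,-b.shape[1]:]=b
cv2.imwrite('pics/w8.png',im[:,:,::-1])"
```

```text
at [ 503.  -308.4   64.3] [180.   -0.   86.6] t 18.15 gap 59.4 F [ 0.4 -0.2  0.1] shift [ 0.04 -0.05  5.63] turn [ 0.  -0.  -0.1]
```

View pics/w8.png

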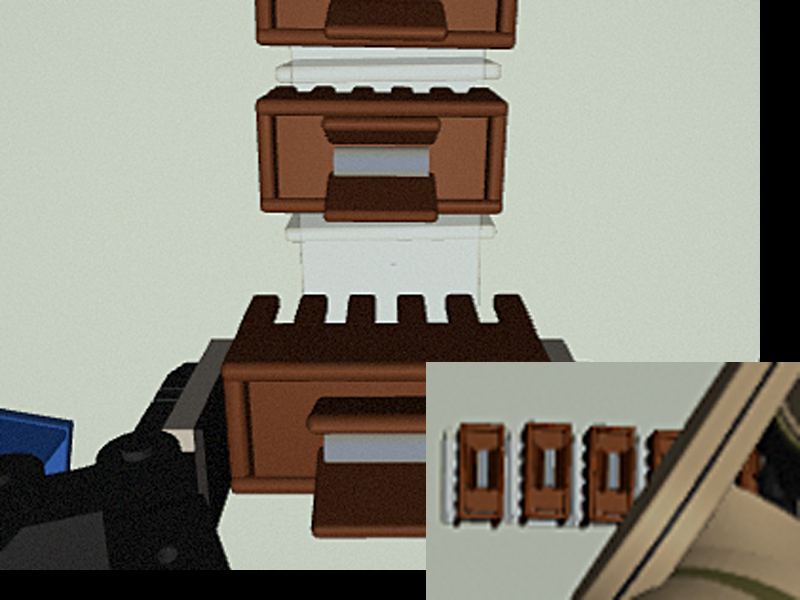

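The wrist crop shows the clip held level over the slot. The near divider's top is at crop (287–495, 232) and the clip's teeth are at row 297. The top inset is blocked by the arm.

```bash
python3 -c "
from h import *
import pickle
w,t=pickle.load(open('w8.pkl','rb'))
g=lambda cx,cy,z:onz(w,120+cx/1.9-.25,120+cy/1.9-.25,z).round(1)
print('divider',g(287,232,35),g(495,231,35)) 
print('next div',g(277,71,35),g(500,71,35))
print('neigh clip near/far edge',g(257,100,39),g(507,103,39),g(262,210,39),g(502,210,39))
print('held top edge',g(226,370,93),'teeth',g(262,297,59),g(510,296,59))
"
```

```text
divider [ 478.5 -285.3   35. ] [ 531.1 -288.1   35. ]
next div [ 480.1 -245.4   35. ] [ 532.9 -248.5   35. ]
neigh clip near/far edge [ 475.4 -251.5   39. ] [ 533.8 -255.6   39. ] [ 473.6 -278.1   39. ] [ 532.3 -281.6   39. ]
held top edge [ 474.6 -293.1   93. ] teeth [ 475.3 -293.    59. ] [ 530.9 -296.1   59. ]
```

Emit:
{"fn": "play_rows", "kwargs": {
  "motion": [
    [[0.1, 0, 0, 0, 0, 0], [0.1, 0, 1, 0, 0, 0], [0.1, 0, 1.8, 0, 0, 0], [0.1, 0, 2.4, 0, 0, 0], [0.1, 0, 2.8, 0, 0, 0]]
  ]
}}

```text
time: 18.75
tool_pos: [502.2, -307.6, 34.4]
tcp_rot: [-179.9, -0.1, 86.6]
ft_force: [1.0, 0.2, -0.1]
finger_gap: 59.6
grip_force: 28.5
```

Emit:
{"fn": "play_rows", "kwargs": {
  "motion": [
    [[0, 0, 0.5, 0, 0, 0], [0, 0, 1.0, 0, 0, 0], [0, 0, 1.5, 0, 0, 0], [0, 0, 1.9, 0, 0, 0], [0, 0, 1.9, 0, 0, 0]]
  ]
}}

```text
time: 19.25
tool_pos: [502.4, -307.7, 16.0]
tcp_rot: [-179.9, -0.0, 86.6]
ft_force: [-1.0, 0.3, -1.1]
finger_gap: 59.2
grip_force: 28.5
```

No contact, and the clip is inside the slot. I'll go down in small steps.

Emit:
{"fn": "play_rows", "kwargs": {
  "motion": [
    [[0, 0, 0.2, 0, 0, 0], [0, 0, 0.4, 0, 0, 0], [0, 0, 0.4, 0, 0, 0]]
  ]
}}

```text
time: 19.55
tool_pos: [502.8, -308.0, 12.6]
tcp_rot: [-180.0, -0.0, 86.6]
ft_force: [0.4, -1.1, -0.7]
finger_gap: 59.4
grip_force: 28.5
```

Emit:
{"fn": "play_rows", "kwargs": {
  "motion": [
    [[0, 0, 0.1, 0, 0, 0], [0, 0, 0.2, 0, 0, 0], [0, 0, 0.2, 0, 0, 0]]
  ]
}}

```text
time: 19.85
tool_pos: [502.8, -308.0, 10.7]
tcp_rot: [-180.0, -0.0, 86.6]
ft_force: [0.6, 0.1, -0.3]
finger_gap: 59.5
grip_force: 28.5
```

Emit:
{"fn": "play_rows", "kwargs": {
  "motion": [
    [[0, 0, 0.1, 0, 0, 0], [0, 0, 0.2, 0, 0, 0], [0, 0, 0.2, 0, 0, 0]]
  ]
}}

```text
time: 20.15
tool_pos: [502.9, -308.1, 10.3]
tcp_rot: [-180.0, 0.0, 86.6]
ft_force: [-7.7, 4.6, 13.6]
finger_gap: 59.6
grip_force: 30.2
```

Emit:
{"fn": "play_rows", "kwargs": {
  "motion": [
    [[0, 0, -0.1, 0, 0, 0], [0, 0, -0.1, 0, 0, 0]]
  ]
}}

```text
time: 20.35
tool_pos: [503.2, -308.3, 10.4]
tcp_rot: [180.0, 0.0, 86.6]
ft_force: [-2.4, 0.8, 3.7]
finger_gap: 59.5
grip_force: 29.1
```

Emit:
{"fn": "play_rows", "kwargs": {
  "motion": [
    [[0, 0, 0, 0, 0, 0], [0, 0, 0, 0, 0, 0], [0, 0, 0, 0, 0, 0], [0, 0, 0, 0, 0, 0], [0, 0, 0, 0, 0, 0]]
  ],
  "jaw": 1
}}

```text
time: 20.85
tool_pos: [502.8, -308.0, 9.6]
tcp_rot: [-180.0, -0.0, 86.6]
ft_force: [-0.4, -0.2, 1.0]
finger_gap: 85.5
grip_force: 0.0
```

Emit:
{"fn": "play_rows", "kwargs": {
  "motion": [
    [[0, 0, -2, 0, 0, 0], [0, 0, -5, 0, 0, 0], [0, 0, -9, 0, 0, 0], [0, 0, -13, 0, 0, 0], [0, 0, -16, 0, 0, 0]]
  ]
}}

```text
time: 21.35
tool_pos: [503.5, -308.5, 172.8]
tcp_rot: [179.9, 0.1, 86.6]
ft_force: [0.0, -0.8, -0.5]
finger_gap: 85.1
grip_force: 0.0
```

Emit:
{"fn": "play_rows", "kwargs": {
  "motion": [
    [[-3, -4, 0, 0, 0, 0], [-6, -8, 0, 0, 0, 0], [-9, -12, 0, 0, 0, 0], [-11, -16, 0, 0, 0, 0], [-11, -16, 0, 0, 0, 0]]
  ]
}}

```text
time: 21.85
tool_pos: [332.2, -410.5, 169.8]
tcp_rot: [-179.9, 0.1, 86.3]
ft_force: [1.2, 0.3, 0.0]
finger_gap: 85.4
grip_force: 0.0
```

```bash
python3 -c "
from h import *
to(502.5,-308,8,86.7)
t=snap('top')['pixels'];s=snap('scene')['pixels']
a=cv2.resize(t[190:290,100:460],None,fx=2.2,fy=2.2,interpolation=2)
b=cv2.resize(s[150:430,230:530],(392,366),interpolation=2)
im=np.zeros((600,800,3),np.uint8);im[:220,:792]=a;im[225:591,:392]=b
c=cv2.resize(s[160:250,230:330],(400,360),interpolation=2);im[225:585,396:796]=c
cv2.imwrite('pics/f.png',im[:,:,::-1])"
```

```text
at [ 332.2 -410.5  169.8] [-1.799e+02  1.000e-01  8.630e+01] t 21.85 gap 85.4 F [1.2 0.3 0. ] shift [11.34 16.36 16.14] turn [-0.1  0.  -0.4]
```

View pics/f.png

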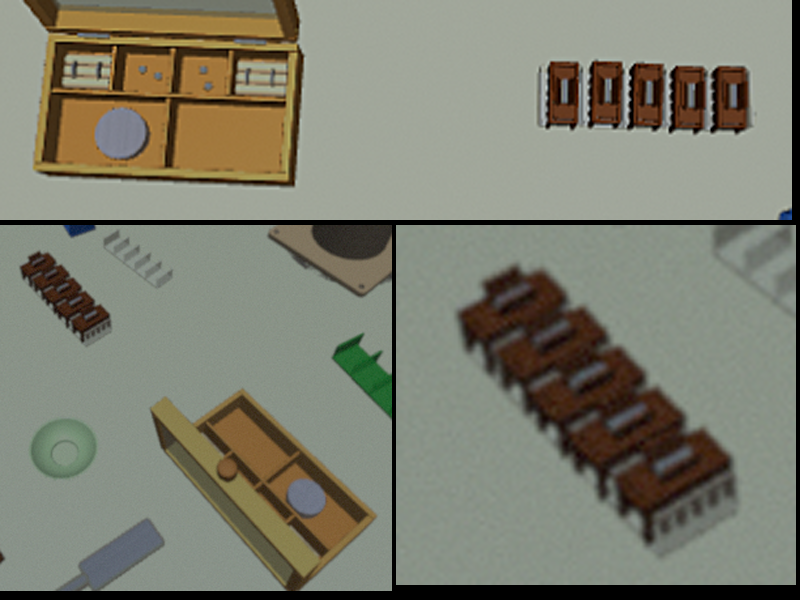

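The final picture shows all five clips upright in the rack, the clip bay empty and the lid standing back. The tin and the dish have not moved.

```bash
python3 -c "
from h import *
print(job.hand_in())"
```

```text
the job is handed in; nothing more can be done
None
```

The job is handed in: the lid was pushed against its stop and left there, and the clip was stood on the bare shelf, taken again by its ends and lowered into the empty slot. In the last pictures all five clips stand upright in the rack, and I saw nothing else moved; it took about 22 s of the 72 s.

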